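# Tip down the middle flip stop and slide the letter up to it

### The arm

A 7-joint arm with a two-finger parallel gripper is mounted at the origin on a cart in front of the work surface, level with it; the furniture and walls round the work are solid. World frame = base frame: x ahead of the robot, y to its left, z up, the work surface at z = 0. Lengths are in m, angles in rad, forces in N, time in s.
With the tool pointing down it reaches from about 0.4 to 0.85 m from the base axis. Payload 10.4 kg.
Tool frame: the origin (TCP) lies on the centre line of the jaws, within the pads' length; the fingertips stand 22 mm ahead of it and the grasp point (between the pads) lies 3 mm ahead of it; z points along the fingers, y is the direction in which the jaws open and shut (so a half turn about z gives the same grasp; the last joint's range is limited). The gripper opens to 87 mm and grips with 3 to 60 N. Pads are 19 mm wide; open, the fingers measure 117 mm over their backs; the gripper's body (75 mm by 190 mm) begins 51 mm behind the grasp point.
Start: joints at [1.124, 0.332, -0.065, 1.46, 0.022, 1.35, -0.088], TCP at [0.257, -0.57, 0.245] pointing down, gripper open.
Joint ranges: [-2.6, 2.6], [-0.5, 2.12], [-1.47, 1.34], [0.16, 2.42], [-1.27, 4.41], [0.06, 2.06], [-2.6, 2.6]. Speed limits (rad/s): [2.22, 2.22, 2.79, 2.79, 3.14, 3.14, 3.14].

### API

Orientations are given as a rotation vector (axis times angle).
In Python, from rig import * gives the robot as it stands. The module is installed in compiled form; this text tells all that it offers.
- The arm moves only by the tool jog_arm, never from a script. Its argument "plan" is a list of rows, each a list of 4 numbers: the shift along the world's x, y, z in mm, then the turn about the world's z in rad. In form: [[x, y, z, spin], ...]. A call has 1 to 12 rows; each row shifts and turns the pose as measured when the row begins; what a row does not reach is not made up. A row lasts 1/10 s, in which the tool goes at most 50 mm and 8.59 degrees, less where a joint would pass 70% of its speed; a pose out of reach is approached as far as the arm can. A call with a gripper value outside its range is refused whole. "gripper" is the finger opening in mm, from 0 to 87, set as the call begins (left out, the last holds). The fingers move at their own pace and stop on an object; "grip_force" is the grip in N (left out, the last holds). Time passes only in rows, so rows that do not move let the fingers close. It gives the time, the measured TCP pose, the force and the opening at its end, in the units of the state.
- read_state(): the state, without advancing time (a new reading comes with each control period).
- get_image(name): name is "side" or "top" or "wrist"; returns the picture (420x560x3 uint8, blue, green, red); there is no depth.
- calibration(name): a dict with "camera_matrix" (3x3 intrinsics, pixels), "k1" (the pictures are not rectified: a ray, as slopes to the right and down, at radius r is drawn at 1 + k1 r^2 times it, then the intrinsics apply), "pose" (4x4, takes a point from camera to world coordinates). Camera axes: x right, y up, looking along -z (the intrinsics and any distortion apply to the point x, -y, -z); pixel columns grow to the right and rows downward; lengths in m; the calibration is good to about 2 mm. A picture is of the moment at which its call begins: read the wrist's pose just before it. calibration takes no time and is no camera call; for the wrist camera it gives the pose at the moment of the call.
- hand_in(): hands the job in, once; it reports no verdict.
The state is a dict: "t": time; "qpos": joint angles; "qd": joint speeds; "joint_efforts": joint torques, N m; "eef_pos": TCP position; "orientation": TCP orientation; "force": force on the tool from outside, world axes, zero at the start; "moment": the same for the moment, N m; "width": finger opening in m.
Only numpy, scipy, OpenCV 4.12 (cv2) and the standard library are available. Lean on these libraries where they do the work, as an engineer would, in place of code of your own. Each camera call takes 0.05 s, during which the arm holds its last target.

### The job

The letter I has to be set up on the marking-out fence. With a light touch of the fingertips tip the middle flip stop over so that it drops down in front of the fence, without touching the other two stops, which stay parked up; then, without gripping or lifting it, gently push the letter back square against the fence and along the fence until its end rests against the lowered stop, and withdraw. Leave the tools lying round about where they are.

Things in the scene. Friction and masses are not known exactly. Their poses are not given: they have to be found in the camera images.
- fence: Marking-out fence fixed to the table, turned up to a few degrees: straight bare aluminium bar 40 wide (x), 580 long (y), 50 high (mm), two low brackets behind. Origin: centre of its underside; z up, y along the bar to the robot's left, -x towards the robot. Its work face is the upright face at x = -20 mm, on the robot's side; the letter lies on the table in front of it.
- stop_left: Black saddle of the left flip stop (the one nearest the letter), 38 x 36 x 30 mm, fixed on top of the fence; with its flip arm it must be left alone. Origin on the fence's top face, mid-width; axes parallel to the fence's.
- stop_middle: Black saddle of the middle flip stop, the one to use; 38 x 36 x 30 mm, fixed on the fence's top. Origin on the fence's top face, mid-width; axes parallel to the fence's. It carries the flip arm, a straight aluminium bar 16 mm wide (y), 13 mm thick, swinging in the x-z plane about a pivot at x = -11, z = 22 mm (72 mm above the table).
- stop_right: Black saddle of the right flip stop, same make; with its flip arm it must be left alone. Stops stand 80 to 150 mm apart, centre to centre.
- flip_left (a joint): Left stop's arm: 0 = parked up, 2.53 rad = fully down.
- flip_middle (a joint): Middle arm: 0 = parked up, leaning 20 degrees away from the robot, top 172 mm above the table; 0.35 rad = upright; 2.53 = fully down. A light push towards the robot (fence -x), under 1 N near its top, carries it past upright; then it drops by its own weight in one to two seconds.
- flip_right (a joint): Right stop's arm: 0 = parked up, 2.53 rad = fully down.
- flip_middle_nose (a point): Axis of the middle arm's round nose (radius 6.5 mm), 100 mm from the pivot.
- letter_i: Capital letter I, gold sides, green face up, 0.23 to 0.38 kg, 224 x 134 x 48 mm high, flat on the table lengthwise along the fence, left of the middle stop, 15 to 50 mm in front of the work face, turned up to 6 degrees. Origin: middle of its underside; its x runs along the letter (about fence +y), z up. Its y = -67 mm side goes against the fence, the y = +67 side faces the robot.
- alu_block: Aluminium set-up block 50 x 70 x 25 mm, loose; leave it. Origin under its centre.
- tape_measure: Tape measure standing on edge, 36 x 102 x 62 mm, loose; leave it. Origin under its centre.
- rivet_tin: Round tin, 70 mm wide, 44 mm high, loose, behind the fence; leave it. Origin under its centre.
- marker: Black felt marker, 16 x 130 x 18 mm, loose, lying behind the fence; leave it. Origin under its centre.
- middle_face (a point): With the middle arm down (sloping 35 degrees down and forward, nose 8 mm above the table, rigid along the fence): centre of the arm's flat left side, saddle y = +8 mm, against which the letter's foot end comes to rest. Below the letter's height the arm covers 25 to 80 mm in front of the work face.
- letter_foot (a point): Middle of the letter's foot end, a flat upright face 134 mm wide at letter x = -113 mm, 24 mm up; it faces the middle stop.
- letter_head (a point): Middle of the letter's head end, the opposite flat face 134 mm wide at letter x = +111 mm, 24 mm up; it faces away from the stops.
- letter_stem (a point): Middle of the stem's upright side that faces the robot, at letter y = +40 mm, 24 mm up. The stem runs from x = -71 to +70 mm; the cross bars at both ends stand out 27 mm further. Sliding the letter over the felt takes a push of up to about 10 N.

How it is judged:
On the way:
1. the middle stop is down (value of joint flip_middle above 2.4 rad), for 0.2 s.
At the end, for the whole second after the job is handed in: The middle stop is fully down (over 2.4 rad) and the other two are parked; the letter lies flat and at rest, its foot end within 5 mm of the lowered stop, its far side within 6 mm of the fence, parallel to it within 0.05 rad (value of joint flip_middle above 2.4 rad and value of joint each of flip_left, flip_right below 0.1 rad and y of letter_i in the frame of stop_middle between 0.116 and 0.126 m and x of letter_i in the frame of fence above -0.093 m and angle between the x axis of letter_i and the y axis of fence, either way round below 0.05 rad and height (world z) of letter_i below 0.005 m and linear speed of letter_i below 0.01 m/s); the robot touches nothing.
It fails at once if another stop was tipped or touched (value of joint any of flip_left, flip_right above 0.15 rad or contact force between any of the arm, the fingers and stop_left above 1 N or contact force between any of the arm, the fingers and stop_right above 1 N).
It fails at once if the middle stop was pushed hard instead of touched lightly (over 15 N) (contact force between the fingers and stop_middle above 15 N).
It fails at once if the letter was lifted or tipped (height (world z) of letter_i above 0.012 m or angle between letter_i's own z axis and vertical above 0.12 rad).
It fails at once if the letter was rammed or squeezed (over 35 N) (contact force between the fingers and letter_i above 35 N or contact force between letter_i and stop_middle above 35 N).
It fails at once if a tool lying round about was moved by more than 15 mm (distance of any of alu_block, tape_measure, rivet_tin, marker from where it was at the start of the episode above 0.015 m).
It also fails if it takes over 64 s, if anything falls off the work surface, if the arm or the gripper's body presses on something with over 40 N, if the wrist force passes 120 N, or if a joint passes its speed limit or range.

## Working session

There is one attempt and no reset: what is moved stays moved. The work goes in short steps, Python scripts to look and compute and a tool call to move; the robot and the scene stay as the last step left them, time stands still between calls to the robot, and variables do not carry over. Pictures are saved under pics/ and viewed, and the job is handed in when it is done.

Besides the shell and the picture viewer there is one more tool, called in YAML: its name, and indented under it one key for each argument. jog_arm: Moves the arm, as the interface text tells. Its arguments: {"type":"object","properties":{"plan":{"type":"array","items":{"type":"array","items":{"type":"number"}}},"gripper":{"type":"number"},"grip_force":{"type":"number"}},"required":["plan"]}

```bash
mkdir -p pics; python3 - <<'E'
from rig import *
import cv2,numpy as np
s=read_state();print({k:np.round(v,3) for k,v in s.items()})
for n in ("side","top","wrist"):
    c=calibration(n);print(n,np.round(c["camera_matrix"],1).tolist(),c["k1"],np.round(c["pose"],3).tolist())
    cv2.imwrite(f"pics/{n}0.png",get_image(n))
E
```

```text
{'t': np.float64(0.0), 'qpos': array([ 1.124,  0.333, -0.065,  1.461,  0.022,  1.35 , -0.088]), 'qd': array([ 0.   ,  0.001,  0.   ,  0.   ,  0.001,  0.001, -0.   ]), 'joint_efforts': array([ 0.0000e+00, -6.2325e+01,  2.5000e-02, -3.8989e+01, -6.1000e-02,
        4.0000e-02,  0.0000e+00]), 'eef_pos': array([ 0.257, -0.569,  0.244]), 'orientation': array([-3.07e+00, -6.61e-01,  1.00e-03]), 'force': array([ 0.611, -0.846,  0.204]), 'moment': array([-0.026, -0.024,  0.027]), 'width': np.float64(0.087)}
side [[530.1, 0.0, 278.2], [0.0, 530.1, 214.0], [0.0, 0.0, 1.0]] -0.08303758739992805 [[-0.848, 0.318, -0.425, -0.021], [-0.531, -0.527, 0.664, 1.085], [-0.013, 0.789, 0.615, 0.996], [0.0, 0.0, 0.0, 1.0]]
top [[461.7, 0.0, 278.1], [0.0, 461.7, 211.6], [0.0, 0.0, 1.0]] -0.12352511112839995 [[0.021, 0.996, -0.085, 0.536], [-1.0, 0.022, 0.007, 0.139], [0.009, 0.085, 0.996, 1.129], [0.0, 0.0, 0.0, 1.0]]
wrist [[297.3, 0.0, 278.2], [0.0, 297.3, 208.9], [0.0, 0.0, 1.0]] -0.06104922297268115 [[0.41, 0.883, 0.226, 0.318], [-0.912, 0.398, 0.101, -0.542], [-0.0, -0.248, 0.969, 0.383], [0.0, 0.0, 0.0, 1.0]]
```

View pics/side0.png

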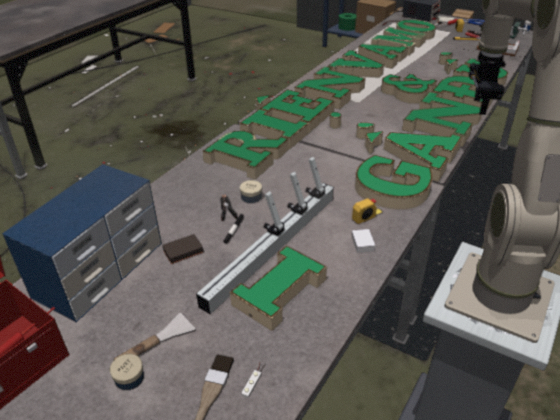

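View pics/top0.png

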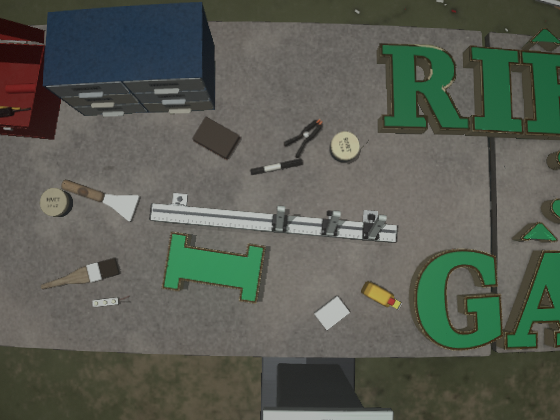

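View pics/wrist0.png

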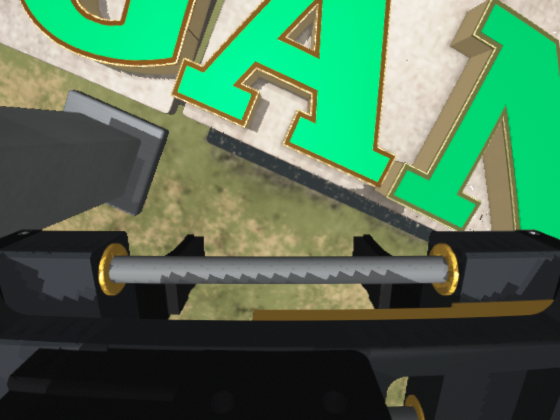

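The top view shows the fence running from (150,212) to (397,233), the stops near columns 281, 331 and 374, and the letter I around (214,267). Next I'll zoom in to measure.

```bash
cat > h.py <<'E'
from rig import *
import cv2,numpy as np
def proj(n,P,c=None):
    c=c or calibration(n);T=np.linalg.inv(c["pose"]);p=(T[:3,:3]@np.atleast_2d(P).T).T+T[:3,3]
    u=p[:,0]/-p[:,2];v=-p[:,1]/-p[:,2];f=1+c["k1"]*(u*u+v*v);K=c["camera_matrix"]
    return np.c_[K[0,0]*u*f+K[0,2],K[1,1]*v*f+K[1,2]]
def back(n,px,z,c=None):
    c=c or calibration(n);K=c["camera_matrix"];out=[]
    for q in np.atleast_2d(px):
        d=np.array([(q[0]-K[0,2])/K[0,0],(q[1]-K[1,2])/K[1,1]]);s=d.copy()
        for _ in range(30): s=d/(1+c["k1"]*(s@s))
        r=c["pose"][:3,:3]@np.array([s[0],-s[1],-1]);o=c["pose"][:3,3];out.append(o+r*(z-o[2])/r[2])
    return np.array(out)
def crop(src,dst,x0,y0,x1,y1,k):
    im=cv2.imread(src)[y0:y1,x0:x1];cv2.imwrite(dst,cv2.resize(im,None,fx=k,fy=k,interpolation=cv2.INTER_CUBIC))
E
python3 - <<'E'
from h import *
crop("pics/top0.png","pics/t1.png",145,190,405,310,3)
crop("pics/side0.png","pics/s1.png",190,140,350,330,3)
im=cv2.imread("pics/top0.png");h=cv2.cvtColor(im,cv2.COLOR_BGR2HSV)
m=cv2.inRange(h,(45,100,60),(85,255,255));m[:, :150]=0;m[:,300:]=0;m[:220]=0
cs,_=cv2.findContours(m,0,2);cc=max(cs,key=cv2.contourArea)
print(cv2.contourArea(cc),cv2.minAreaRect(cc))
w=back("top",cc.reshape(-1,2).astype(float),.048)
r=cv2.minAreaRect((w[:,:2]*1000).astype(np.float32));print(r)
E
```

```text
3276.5 ((213.26263427734375, 266.88043212890625), (92.0409164428711, 53.94398498535156), 9.211027145385742)
((494.9715881347656, 280.6552429199219), (215.46104431152344, 125.29450988769531), 82.64728546142578)
```

View pics/t1.png

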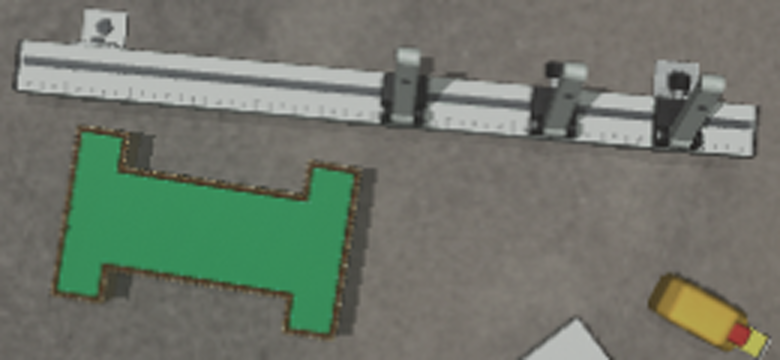

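View pics/s1.png

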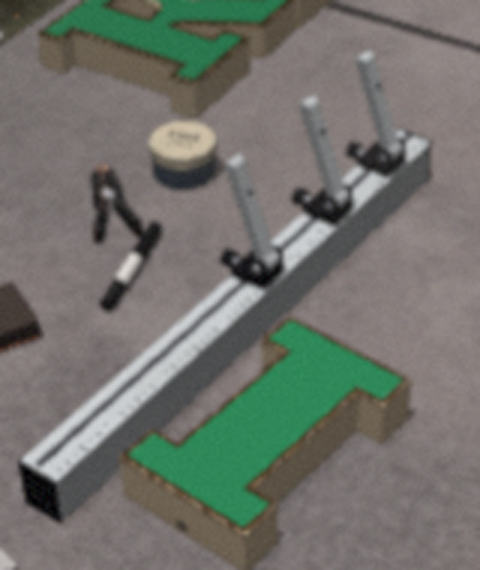

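```bash
python3 - <<'E'
from h import *
z=lambda a:np.array(a,float)/3+[145,190]
B=back("top",z([[15,89],[754,156],[22,41],[756,106]]),.05);print(np.round(B,4))
S=lambda a:np.array(a,float)/3+[190,140]
print("side",np.round(back("side",S([[62,484],[22,462],[432,148],[406,133]]),.05),4))
# saddles at top z=.08: left, mid, right approx
d=B[1]-B[0];d/=np.linalg.norm(d);print("fence dir",d,np.arctan2(d[0],-d[1]))
print("saddles z.08",np.round(back("top",z([[402,106],[554,117],[677,128]]),.07),4))
print("arm tops",np.round(back("top",z([[408,54],[575,70],[713,83]]),.172),4))
print("side arm tops",np.round(back("side",S([[236,161],[311,102],[367,56]]),.172),4))
print("letter side corners",np.round(back("side",S([[281,324],[408,381],[243,524],[130,455]]),.048),4))
print("letter top corners",np.round(back("top",z([[79,129],[357,170],[334,336],[54,294]]),.048),4))
E
```

```text
[[ 0.6022  0.433   0.05  ]
 [ 0.5621 -0.1489  0.05  ]
 [ 0.6403  0.4291  0.05  ]
 [ 0.6015 -0.1504  0.05  ]]
side [[ 0.5915  0.4368  0.05  ]
 [ 0.6343  0.4348  0.05  ]
 [ 0.552  -0.1311  0.05  ]
 [ 0.5876 -0.1412  0.05  ]]
fence dir [-0.06873428 -0.997635    0.        ] -0.06878852059247641
saddles z.08 [[ 0.5947  0.1288  0.07  ]
 [ 0.5887  0.0121  0.07  ]
 [ 0.5821 -0.0832  0.07  ]]
arm tops [[ 0.6252  0.1264  0.172 ]
 [ 0.6166  0.0101  0.172 ]
 [ 0.6096 -0.0871  0.172 ]]
side arm tops [[ 0.6178  0.133   0.172 ]
 [ 0.6089  0.0177  0.172 ]
 [ 0.6034 -0.0798  0.172 ]]
letter side corners [[0.5436 0.1789 0.048 ]
 [0.4116 0.1852 0.048 ]
 [0.4457 0.3948 0.048 ]
 [0.5648 0.3807 0.048 ]]
letter top corners [[0.5721 0.3813 0.048 ]
 [0.5452 0.1625 0.048 ]
 [0.4165 0.1774 0.048 ]
 [0.443  0.3966 0.048 ]]
```

The fence is turned about -0.069 rad, the middle stop sits near (0.593, 0.012), and the letter centre is near (0.495, 0.281). I'll move towards the back of the middle stop, staying high.

jog_arm:
  plan:
    - [28,38,0,-0.041]
    - [28,38,0,-0.041]
    - [28,38,0,-0.041]
    - [28,38,0,-0.041]
    - [28,38,0,-0.041]
    - [28,38,0,-0.041]
    - [28,38,0,-0.041]
    - [28,38,0,-0.041]
    - [28,38,0,-0.041]
    - [28,38,0,-0.041]
    - [0,0,0,-0.041]
    - [0,0,0,-0.041]
  gripper: 0

```text
t: 1.35
eef_pos: [0.5403, -0.1704, 0.2408]
orientation: [-3.133, 0.142, 0.007]
force: [-1.1, -1.7, -0.3]
width: 0.0026
```

jog_arm:
  plan:
    - [30,30,3,0.02]
    - [30,35,0,0]
    - [35,38,0,0]
    - [35,38,0,0]
    - [5,30,0,0]
    - [0,0,0,0]

```text
t: 1.95
eef_pos: [0.675, 0.0039, 0.2412]
orientation: [-3.134, 0.119, 0.014]
force: [-0.5, 0.9, 0.9]
width: 0.0005
```

```bash
python3 - <<'E'
from h import *
s=read_state();print(s["eef_pos"],s["force"])
c=calibration("wrist");print(np.round(c["pose"],3).tolist())
for n in ("side","top","wrist"): cv2.imwrite(f"pics/{n}1.png",get_image(n))
crop("pics/side1.png","pics/s2.png",190,100,390,250,4)
E
```

```text
[0.67500064 0.00389246 0.24115465] [-0.53887327  0.90512188  0.94397582]
[[-0.077, 0.964, 0.255, 0.743], [-0.997, -0.074, -0.024, -0.002], [-0.004, -0.256, 0.967, 0.38], [0.0, 0.0, 0.0, 1.0]]
```

View pics/wrist1.png

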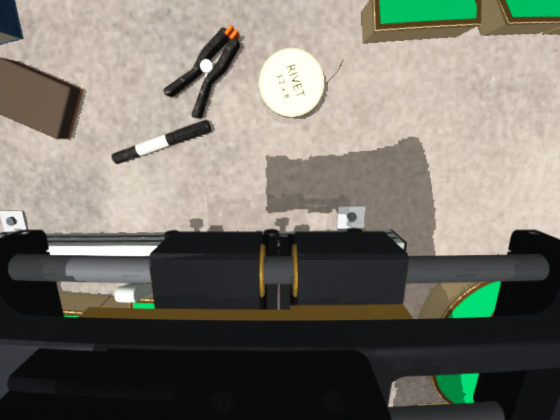

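View pics/s2.png

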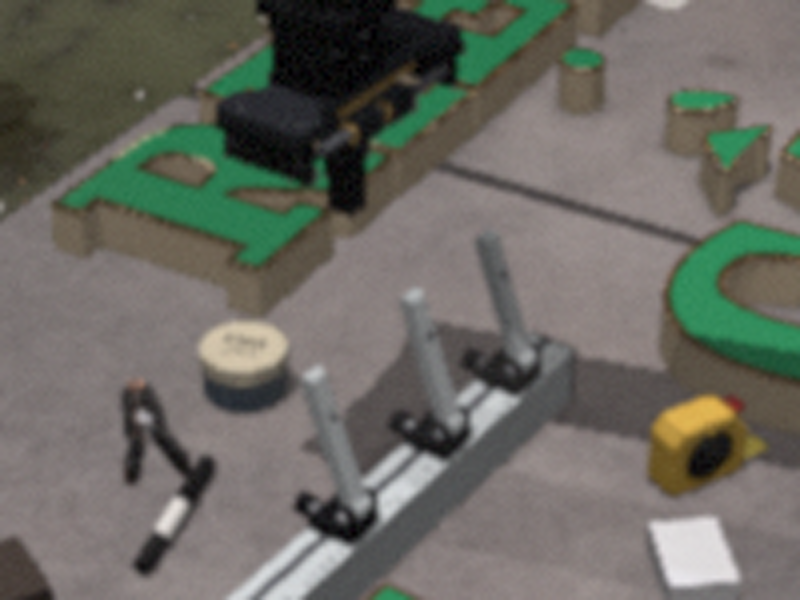

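View pics/top1.png

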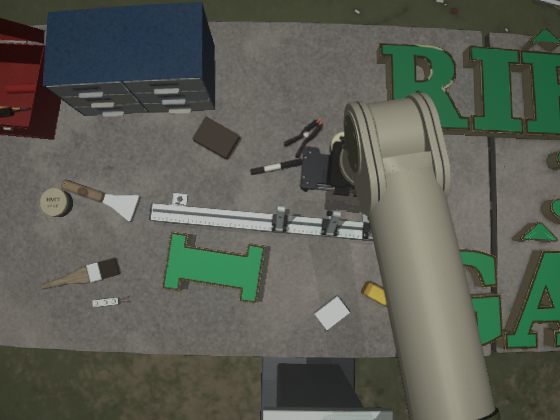

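```bash
python3 - <<'E'
from h import *
f=lambda p:(proj("side",p)-[190,100])*4
th=-0.0688;X=np.array([np.cos(th),np.sin(th),0]);Y=np.array([-np.sin(th),np.cos(th),0])
for o in ([.593,.012,.05],):
    o=np.array(o)
    print("pred tip",f([.675,.004,.219]),"saw (347,210)")
    for t in (106,70): print("arm",t,f(o+X*(-.011+t*1e-3*np.sin(.349))+[0,0,.022+t*1e-3*np.cos(.349)]))
    print("arms top: saw mid (414,297)"); 
    print("top",(proj("top",o+X*(-.011+.1*np.sin(.349))+[0,0,.022+.1*np.cos(.349)])-[145,190])*3)
E
```

```text
pred tip [[344.23605849 204.35287194]] saw (347,210)
arm 106 [[408.74642001 287.69668954]]
arm 70 [[422.81943324 332.95309145]]
arms top: saw mid (414,297)
top [[573.33564325  71.32359723]]
```

The fingertip and middle arm agree with my fit in both the side and top views. I'll go down behind the middle arm.

jog_arm:
  plan:
    - [0,3,-30,0.0]
    - [0,3,-30,0.0]
    - [0,0,-18,0]
    - [-15,0,0,0]
    - [-15,0,0,0]
    - [0,0,0,0]

```text
t: 2.7
eef_pos: [0.6418, -0.0113, 0.1616]
orientation: [3.133, -0.157, -0.011]
force: [1.0, -0.9, 0.0]
width: 0.0
```

```bash
python3 - <<'E'
from h import *
for n in ("side","top"): cv2.imwrite(f"pics/{n}2.png",get_image(n))
crop("pics/side2.png","pics/s3.png",190,100,390,250,4)
E
```

```text
(no output)
```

View pics/s3.png

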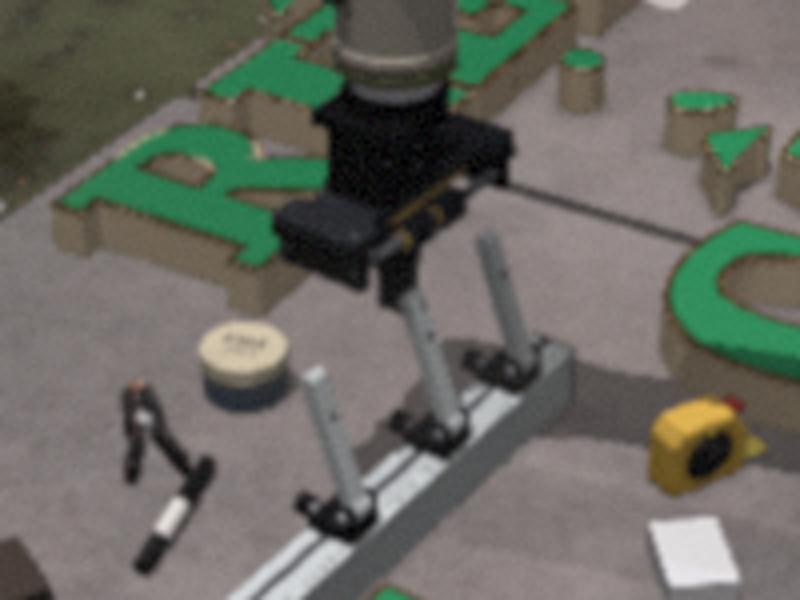

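The fingers are just behind the middle arm but have drifted about 20 mm in -y. I'll correct that, then push lightly.

jog_arm:
  plan:
    - [0,12,0,0.015]
    - [0,10,0,0.01]
    - [0,0,0,0]

```text
t: 3.1
eef_pos: [0.6449, 0.0122, 0.163]
orientation: [3.135, -0.116, -0.005]
force: [-0.8, 0.6, -0.1]
width: 0.0002
```

jog_arm:
  plan:
    - [-6,0,0,0]
    - [-5,0,0,0]
    - [-5,0,0,0]
    - [-5,0,0,0]
    - [-5,0,0,0]
    - [-5,0,0,0]

```text
t: 3.7
eef_pos: [0.6119, 0.0126, 0.163]
orientation: [3.135, -0.115, -0.004]
force: [1.1, -0.3, -0.1]
width: 0.0008
```

```bash
python3 - <<'E'
from h import *
s=read_state();print(s["eef_pos"],s["force"])
for n in ("side","top"): cv2.imwrite(f"pics/{n}3.png",get_image(n))
crop("pics/side3.png","pics/s4.png",190,100,390,250,4)
E
```

```text
[0.61191297 0.01261572 0.16301577] [ 1.07814002 -0.25282292 -0.1299385 ]
```

View pics/s4.png

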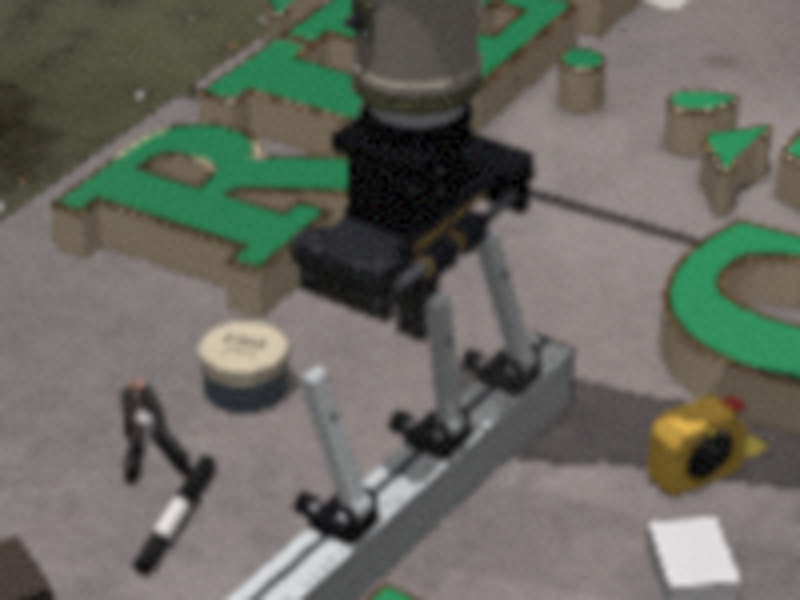

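The arm is tilting forward with the finger (nose at about (440,300) in the crop) and the force is small. I'll keep pushing.

jog_arm:
  plan:
    - [-5,0,0,0]
    - [-5,0,0,0]
    - [-5,0,0,0]
    - [-5,0,0,0]
    - [-5,0,0,0]
    - [-5,0,0,0]
    - [-5,0,0,0]
    - [0,0,0,0]

```text
t: 4.6
eef_pos: [0.5735, 0.0125, 0.1631]
orientation: [3.135, -0.115, -0.004]
force: [-0.3, 0.1, 1.1]
width: 0.0004
```

```bash
python3 - <<'E'
from h import *
s=read_state();print(s["eef_pos"],s["force"])
for n in ("side","top"): cv2.imwrite(f"pics/{n}4.png",get_image(n))
crop("pics/side4.png","pics/s5.png",190,100,390,250,4)
E
```

```text
[0.57350269 0.01253521 0.16305529] [-0.30554069  0.14753351  1.14763857]
```

View pics/s5.png

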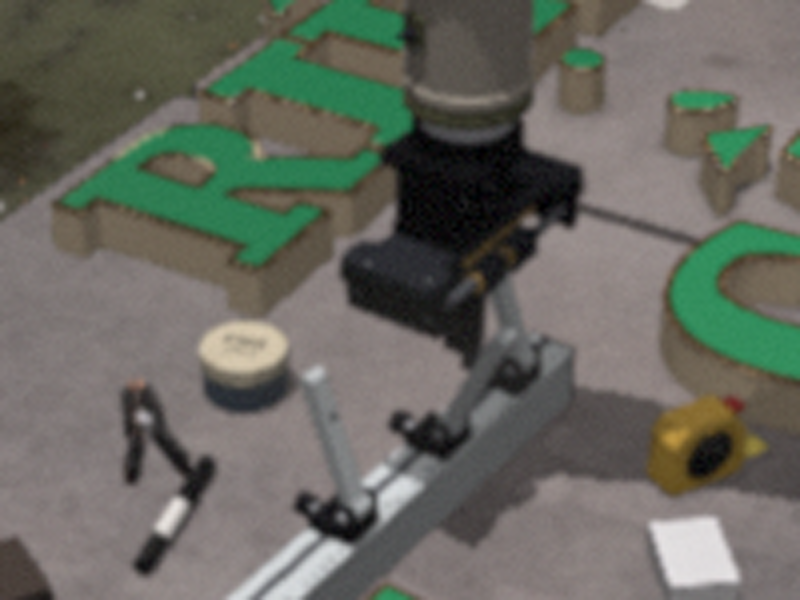

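The arm is past upright and falling. I'll rise, then go to the robot side of the letter, high up and opening to 60 mm.

jog_arm:
  plan:
    - [0,0,30,0]
    - [-5,0,25,0]
    - [-30,25,5,0]
    - [-30,38,0,0]
    - [-30,38,0,0]
    - [-25,38,0,0]
    - [-20,38,0,0]
    - [-10,38,0,0]
    - [0,38,0,0]
    - [0,20,0,0]
    - [0,0,0,0]
  gripper: 60

```text
t: 5.8
eef_pos: [0.4177, 0.2941, 0.2266]
orientation: [3.137, -0.121, 0.004]
force: [-0.5, -0.6, -0.5]
width: 0.06
```

```bash
python3 - <<'E'
from h import *
s=read_state();print(s["eef_pos"],s["force"])
c=calibration("wrist");print(np.round(c["pose"],3).tolist())
for n in ("side","top","wrist"): cv2.imwrite(f"pics/{n}5.png",get_image(n))
crop("pics/side5.png","pics/s6.png",190,140,390,290,4)
E
```

```text
[0.41770159 0.29411354 0.22659514] [-0.53447121 -0.60846441 -0.48230544]
[[-0.078, 0.967, 0.244, 0.484], [-0.997, -0.076, -0.016, 0.289], [0.003, -0.245, 0.97, 0.366], [0.0, 0.0, 0.0, 1.0]]
```

View pics/s6.png

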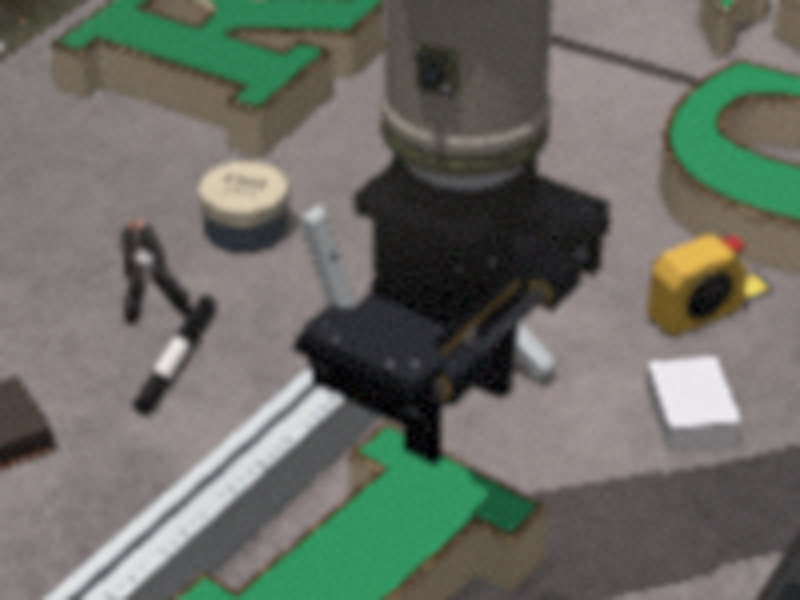

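View pics/wrist5.png

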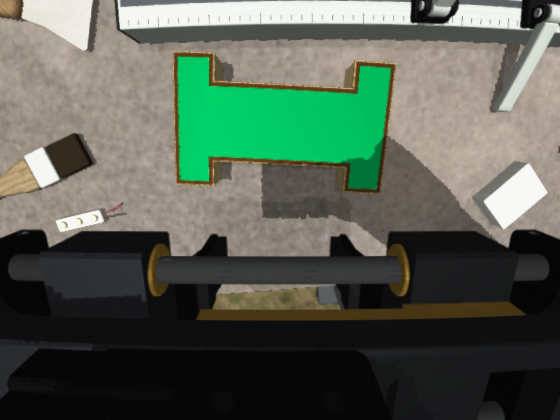

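The middle arm is down, seen at the right in the wrist view (nose about (505,105)). I'll measure the letter from this view.

```bash
python3 - <<'E'
from h import *
c=calibration("wrist")
L=back("wrist",[[175,54],[395,65],[380,191],[177,184]],.048,c);print(np.round(L,4),"mean",L.mean(0))
im=cv2.imread("pics/wrist5.png")
# stem edge robot side
S=back("wrist",[[213,158],[345,163]],.048,c);print("stem",np.round(S,4))
print("arm nose",np.round(back("wrist",[[494,105],[509,109]],.012,c),4))
crop("pics/wrist5.png","pics/w5.png",360,0,560,140,4)
crop("pics/wrist5.png","pics/w5b.png",100,0,300,140,4)
E
```

```text
[[0.5726 0.3796 0.048 ]
 [0.5446 0.1607 0.048 ]
 [0.4163 0.1774 0.048 ]
 [0.4425 0.3976 0.048 ]] mean [0.49396463 0.27879983 0.048     ]
stem [[0.4668 0.3546 0.048 ]
 [0.4498 0.2151 0.048 ]]
arm nose [[0.501  0.0268 0.012 ]
 [0.4955 0.0072 0.012 ]]
```

View pics/w5.png

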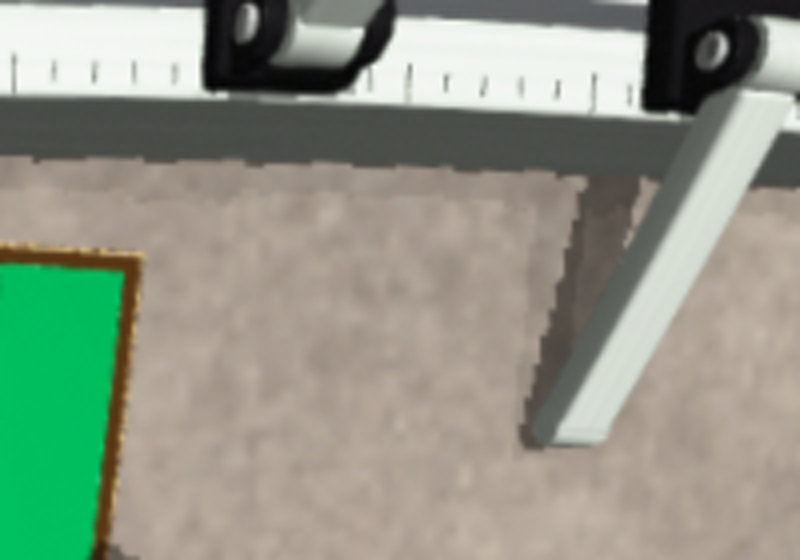

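View pics/w5b.png

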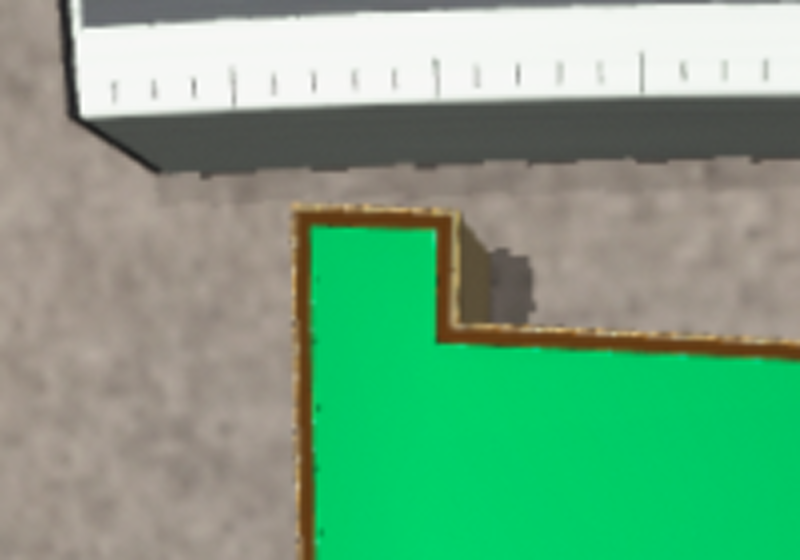

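```bash
python3 - <<'E'
from h import *
c=calibration("wrist")
# wrist pose now equals pose at the picture (arm still)
F=back("wrist",[[140,43],[300,39.5],[360,39.2],[500,43]],0,c);print("fence foot",np.round(F,4))
p=np.polyfit(F[:,1],F[:,0],1);print(p, "angle",np.arctan(p[0]))
T=back("wrist",[[120,29.5],[300,24],[360,23.5],[520,27.5]],.05,c);print("fence top edge",np.round(T,4));print(np.polyfit(T[:,1],T[:,0],1))
print("arm left face nose",np.round(back("wrist",[[493.5,110],[495,105]],.008,c),4))
print("left upper at top arm edge z~.078",np.round(back("wrist",[[543.5,24]],.078,c),4))
E
```

```text
fence foot [[0.6019 0.4326 0.    ]
 [0.5883 0.2502 0.    ]
 [0.5839 0.1819 0.    ]
 [0.5725 0.0138 0.    ]]
[0.0702294  0.57121477] angle 0.07011428190823796
fence top edge [[0.6008 0.4307 0.05  ]
 [0.5883 0.254  0.05  ]
 [0.5848 0.1955 0.05  ]
 [0.5752 0.0291 0.05  ]]
[0.06379008 0.57280302]
arm left face nose [[0.4954 0.0241 0.008 ]
 [0.5011 0.0226 0.008 ]]
left upper at top arm edge z~.078 [[0.5703 0.0272 0.078 ]]
```

jog_arm:
  plan:
    - [0,-9,-30,0]
    - [0,0,-40,0]
    - [0,0,-40,0]
    - [0,0,0,0]

```text
t: 6.35
eef_pos: [0.4222, 0.275, 0.1147]
orientation: [3.133, -0.142, 0.012]
force: [-0.2, -0.5, 0.3]
width: 0.0602
```

jog_arm:
  plan:
    - [-4,12,0,0.02]
    - [0,2,-25,0]
    - [0,2,-25,0]
    - [0,2,-20,0]
    - [0,0,0,0]

```text
t: 6.85
eef_pos: [0.4233, 0.297, 0.0529]
orientation: [-3.139, 0.112, -0.028]
force: [-0.5, 0.3, -0.3]
width: 0.0599
```

```bash
python3 - <<'E'
from h import *
s=read_state();print(s["eef_pos"],s["force"])
for n in ("side","top","wrist"): cv2.imwrite(f"pics/{n}6.png",get_image(n))
crop("pics/side6.png","pics/s7.png",190,200,390,350,4)
E
```

```text
[0.4232955  0.29702841 0.05289758] [-0.48964604  0.27013063 -0.26231322]
```

View pics/s7.png

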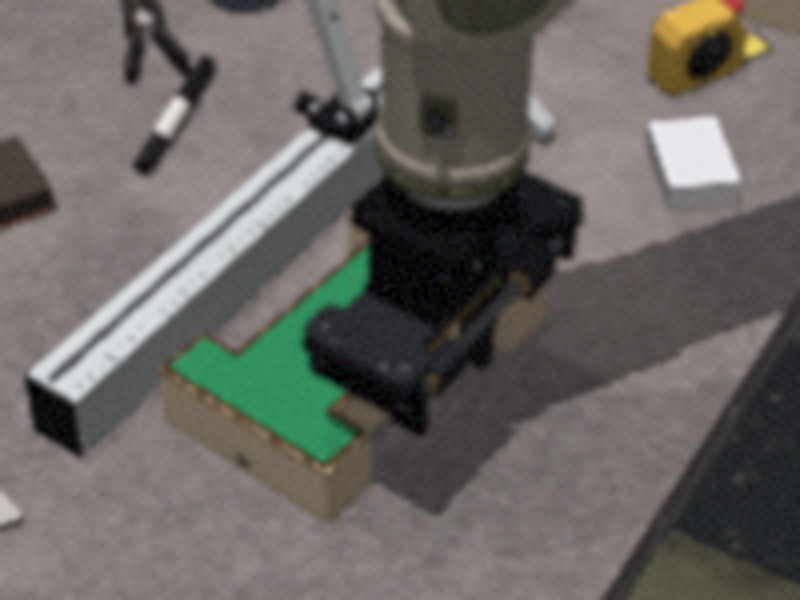

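View pics/wrist6.png

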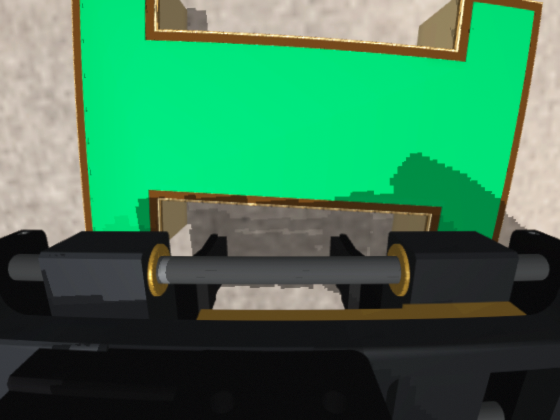

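jog_arm:
  plan:
    - [0,-5,-10,0]
    - [0,-3,-8,0]
    - [5,0,0,0]
    - [5,0,0,0]
    - [5,0,0,0]
    - [5,0,0,0]
    - [0,0,0,0]

```text
t: 7.7
eef_pos: [0.4485, 0.289, 0.039]
orientation: [-3.135, 0.115, -0.04]
force: [0.0, -0.1, -0.4]
width: 0.0599
```

jog_arm:
  plan:
    - [4,0,0,0]
    - [4,0,0,0]
    - [4,0,0,0]

```text
t: 8.0
eef_pos: [0.4601, 0.2892, 0.0389]
orientation: [-3.136, 0.114, -0.037]
force: [-2.1, -0.5, 0.7]
width: 0.0602
```

jog_arm:
  plan:
    - [4,0,0,0]
    - [4,0,0,0]
    - [3,0,0,0]

```text
t: 8.3
eef_pos: [0.4719, 0.2895, 0.0389]
orientation: [-3.136, 0.113, -0.036]
force: [-6.0, -3.0, 2.8]
width: 0.0601
```

```bash
python3 - <<'E'
from h import *
s=read_state();print(s["eef_pos"],s["force"])
for n in ("top","wrist"): cv2.imwrite(f"pics/{n}7.png",get_image(n))
crop("pics/top7.png","pics/t7.png",145,190,405,310,3)
E
```

```text
[0.47186601 0.28946855 0.03889338] [-6.02498065 -2.98807559  2.83037993]
```

View pics/t7.png

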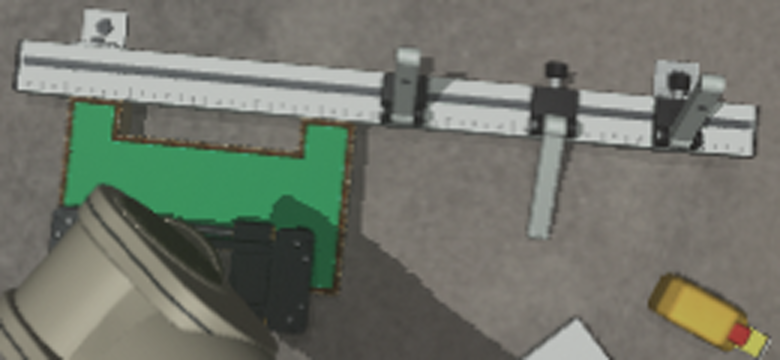

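View pics/wrist7.png

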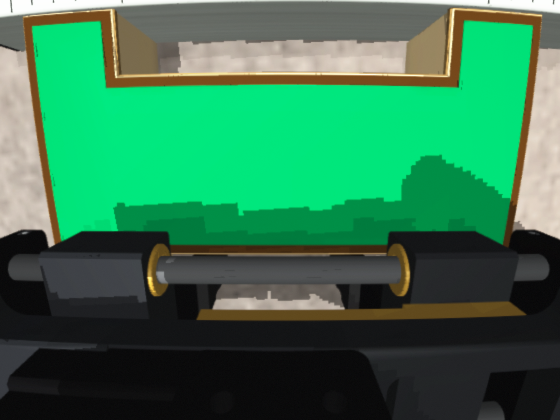

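jog_arm:
  plan:
    - [2,0,0,0]
    - [2,0,0,0]

```text
t: 8.6
eef_pos: [0.4721, 0.2896, 0.0384]
orientation: [-3.139, 0.111, -0.026]
force: [-12.7, -2.0, 8.4]
width: 0.0603
```

jog_arm:
  plan:
    - [2,0,0,0]

```text
t: 8.7
eef_pos: [0.4722, 0.2897, 0.0383]
orientation: [3.139, -0.109, 0.021]
force: [-10.9, -1.9, 8.0]
width: 0.0596
```

jog_arm:
  plan:
    - [-8,0,0,0]
    - [-8,0,0,0]
    - [0,0,40,0]
    - [0,0,40,0]
    - [0,0,40,0]
    - [0,0,0,0]

```text
t: 9.3
eef_pos: [0.4539, 0.2894, 0.1617]
orientation: [-3.14, 0.108, -0.025]
force: [1.5, 0.8, -1.0]
width: 0.0602
```

```bash
python3 - <<'E'
from h import *
s=read_state();print(s["eef_pos"],s["force"],s["qpos"],s["orientation"])
for n in ("top","wrist"): cv2.imwrite(f"pics/{n}8.png",get_image(n))
E
```

```text
[0.45394227 0.2894151  0.16174839] [ 1.53206175  0.77411588 -0.9911525 ] [-0.08644461  0.26108724 -0.6509474   1.77907195  0.18415867  1.14785267
 -2.43483264] [-3.13957029  0.10798761 -0.02468801]
```

View pics/wrist8.png

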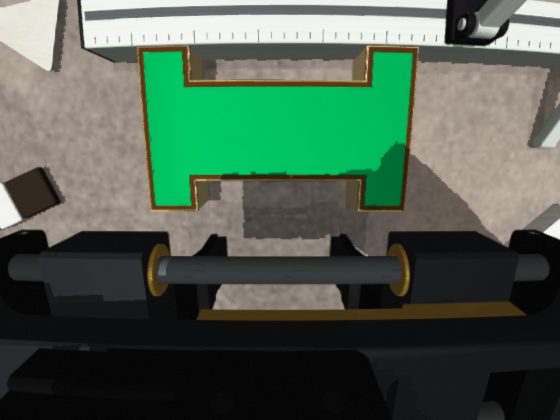

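jog_arm:
  plan:
    - [8,15,0,0.14]
    - [8,15,0,0.14]
    - [8,15,0,0.14]
    - [8,15,0,0.14]
    - [8,15,0,0.14]
    - [8,15,0,0.14]
    - [8,15,0,0.14]
    - [8,15,0,0.14]
    - [8,15,0,0.14]
    - [8,15,0,0.14]
    - [5,10,0,0.14]
    - [0,0,0,0.03]

```text
t: 10.6
eef_pos: [0.5335, 0.4477, 0.134]
orientation: [2.223, 2.213, -0.009]
force: [-0.3, 0.5, -1.2]
width: 0.06
```

```bash
python3 - <<'E'
from h import *
s=read_state();print(s["eef_pos"],s["force"],s["qpos"],s["orientation"])
c=calibration("wrist");np.save("c9.npy",c["pose"]);print(np.round(c["pose"],3).tolist())
for n in ("top","wrist","side"): cv2.imwrite(f"pics/{n}9.png",get_image(n))
crop("pics/top9.png","pics/t9.png",145,190,405,310,3)
E
```

```text
[0.53347089 0.44765755 0.13397729] [-0.29714441  0.46141124 -1.20117489] [-0.22423053  0.71665114 -0.84901196  1.33634894  0.53685587  1.32821086
 -1.08286078] [ 2.22312648  2.21287256 -0.00911509]
[[1.0, 0.005, 0.002, 0.534], [-0.006, 0.967, 0.255, 0.516], [-0.001, -0.255, 0.967, 0.273], [0.0, 0.0, 0.0, 1.0]]
```

View pics/wrist9.png

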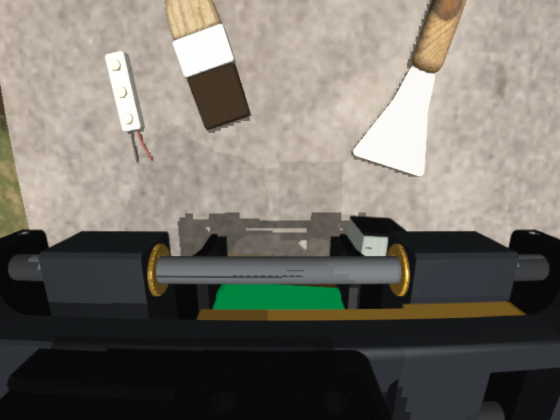

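View pics/t9.png

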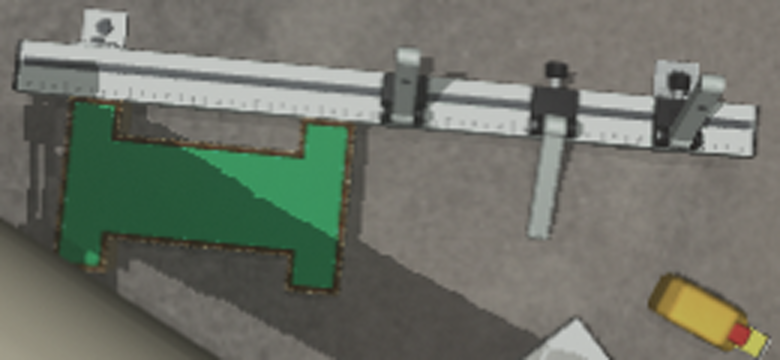

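```bash
python3 - <<'E'
from h import *
z=lambda a:np.array(a,float)/3+[145,190]
L=back("top",z([[68,100],[353,122],[337,291],[57,261]]),.048);print(np.round(L,4),L.mean(0))
print("mid arm left side nose,right:",back("top",z([[527,236],[550,238]]),.012), back("top",z([[546,120],[566,122]]),.078))
E
```

```text
[[0.5947 0.3909 0.048 ]
 [0.5825 0.1665 0.048 ]
 [0.4512 0.1759 0.048 ]
 [0.4687 0.395  0.048 ]] [0.52429385 0.28209177 0.048     ]
mid arm left side nose,right: [[0.49538091 0.02555462 0.012     ]
 [0.49410672 0.00697704 0.012     ]] [[0.58587797 0.01911097 0.078     ]
 [0.58466764 0.00381259 0.078     ]]
```

jog_arm:
  plan:
    - [0,0,-30,-0.035]
    - [0,0,-30,-0.03]
    - [0,0,-20,0]
    - [0,0,0,0]

```text
t: 11.15
eef_pos: [0.5332, 0.4448, 0.051]
orientation: [2.31, 2.118, -0.009]
force: [0.6, -0.9, -0.4]
width: 0.0598
```

jog_arm:
  plan:
    - [0,0,-13,0.015]
    - [0,-15,0,0]
    - [0,-12,0,0]
    - [0,-6,0,0]
    - [0,-4,0,0]

```text
t: 11.65
eef_pos: [0.5341, 0.4053, 0.04]
orientation: [2.295, 2.134, -0.004]
force: [0.4, 1.2, -0.4]
width: 0.0601
```

jog_arm:
  plan:
    - [0,-4,0,0]
    - [0,-4,0,0]

```text
t: 11.85
eef_pos: [0.5343, 0.3971, 0.0412]
orientation: [2.295, 2.134, -0.001]
force: [1.0, 1.5, -0.1]
width: 0.0603
```

jog_arm:
  plan:
    - [-0.5,-5,-0.5,0]
    - [-0.5,-5,-0.5,0]
    - [-0.5,-5,-0.5,0]
    - [-0.5,-5,-0.5,0]
    - [-0.5,-5,0,0]
    - [-0.5,-5,0,0]

```text
t: 12.45
eef_pos: [0.5315, 0.3678, 0.0411]
orientation: [2.295, 2.137, 0.008]
force: [-0.1, 2.1, 0.6]
width: 0.0598
```

```bash
python3 - <<'E'
from h import *
for n in ("top","side"): cv2.imwrite(f"pics/{n}10.png",get_image(n))
crop("pics/top10.png","pics/t10.png",145,190,405,310,3)
E
```

```text
(no output)
```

View pics/t10.png

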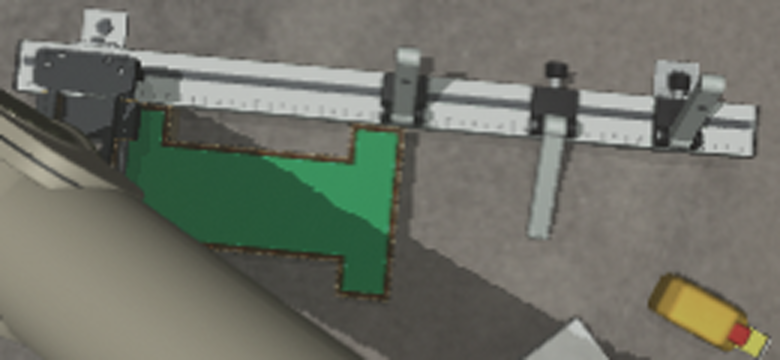

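jog_arm:
  plan:
    - [-0.3,-5,0,0]
    - [-0.3,-5,0,0]
    - [-0.3,-5,0,0]
    - [-0.3,-5,0,0]
    - [-0.3,-5,0,0]
    - [-0.3,-5,0,0]
    - [-0.3,-5,0,0]
    - [-0.3,-5,0,0]
    - [-0.3,-5,0,0]
    - [-0.3,-5,0,0]
    - [-0.3,-5,0,0]
    - [-0.3,-5,0,0]

```text
t: 13.75
eef_pos: [0.5275, 0.3023, 0.0409]
orientation: [2.295, 2.137, 0.007]
force: [1.2, 1.8, 1.4]
width: 0.0603
```

jog_arm:
  plan:
    - [-0.3,-5,-1,0]
    - [-0.3,-5,0,0]
    - [-0.3,-5,0,0]
    - [-0.3,-5,0,0]
    - [-0.3,-5,0,0]
    - [0,0,0,0]

```text
t: 14.35
eef_pos: [0.5259, 0.2743, 0.0399]
orientation: [2.296, 2.135, 0.006]
force: [1.0, 0.9, 0.2]
width: 0.0598
```

```bash
python3 - <<'E'
from h import *
for n in ("top","side"): cv2.imwrite(f"pics/{n}11.png",get_image(n))
crop("pics/top11.png","pics/t11.png",145,190,405,310,3)
crop("pics/side11.png","pics/s11.png",210,160,370,280,5)
E
```

```text
(no output)
```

View pics/t11.png

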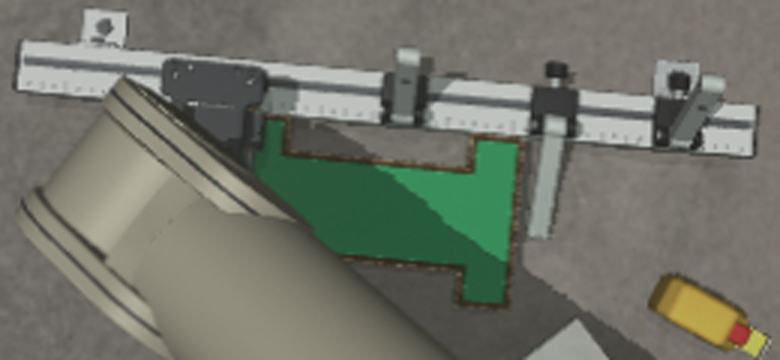

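View pics/s11.png

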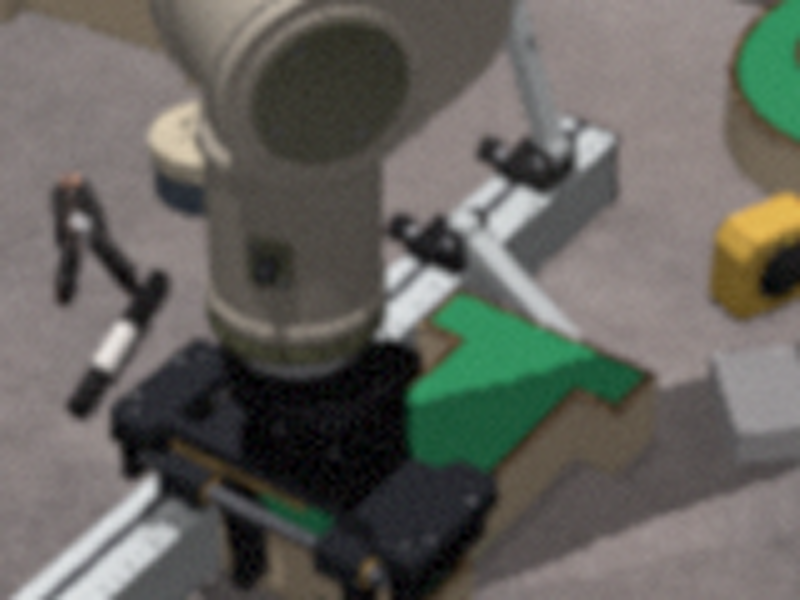

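The letter is along the fence with about 12–15 mm left to the stop. I'll close that gap slowly.

jog_arm:
  plan:
    - [-0.2,-3,0,0]
    - [-0.2,-3,0,0]
    - [-0.2,-3,0,0]

```text
t: 14.75
eef_pos: [0.5248, 0.2661, 0.0397]
orientation: [2.294, 2.138, 0.007]
force: [0.1, 1.9, 0.8]
width: 0.0606
```

jog_arm:
  plan:
    - [-0.2,-2.5,0,0]
    - [-0.2,-2.5,0,0]

```text
t: 14.95
eef_pos: [0.5243, 0.2615, 0.0398]
orientation: [2.295, 2.139, 0.009]
force: [-0.7, 11.8, -2.7]
width: 0.0599
```

jog_arm:
  plan:
    - [0,-2,0,0]

```text
t: 15.05
eef_pos: [0.5238, 0.2615, 0.0401]
orientation: [2.295, 2.142, 0.013]
force: [0.3, 12.6, -1.0]
width: 0.0603
```

```bash
python3 - <<'E'
from h import *
s=read_state();print(s["eef_pos"],s["force"])
for n in ("top","side"): cv2.imwrite(f"pics/{n}12.png",get_image(n))
crop("pics/top12.png","pics/t12.png",265,200,405,310,5)
E
```

```text
[0.52384747 0.26147313 0.04008743] [ 0.28401425 12.63650007 -0.95403279]
```

View pics/t12.png

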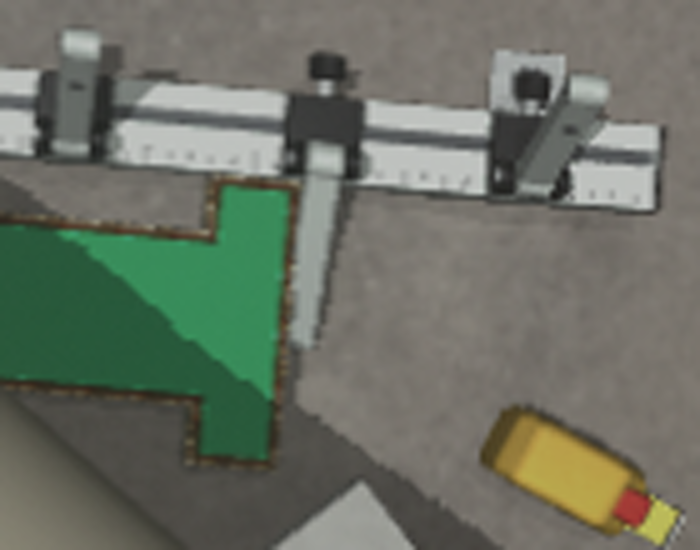

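The foot end is against the lowered stop, and TCP motion stalled at about 12 N. I'll withdraw and check how square it is.

jog_arm:
  plan:
    - [0,10,0,0]
    - [1,20,0,0]
    - [0,20,0,0]
    - [0,0,40,0]
    - [0,0,40,0]
    - [0,0,40,0]
    - [0,20,20,0]
    - [-20,40,0,0]
    - [-30,30,0,0]
    - [-40,10,0,0]
    - [-40,0,0,0]
    - [0,0,0,0]

```text
t: 16.35
eef_pos: [0.3883, 0.4113, 0.1821]
orientation: [2.299, 2.13, -0.009]
force: [0.1, 0.0, 0.0]
width: 0.06
```

```bash
python3 - <<'E'
from h import *
s=read_state();print(s["eef_pos"],s["force"])
for n in ("top","side"): cv2.imwrite(f"pics/{n}13.png",get_image(n))
crop("pics/top13.png","pics/t13.png",225,200,385,310,5)
crop("pics/side13.png","pics/s13.png",210,160,370,280,5)
E
```

```text
[0.38830403 0.41130842 0.18207173] [0.06852545 0.01867089 0.00124978]
```

View pics/t13.png

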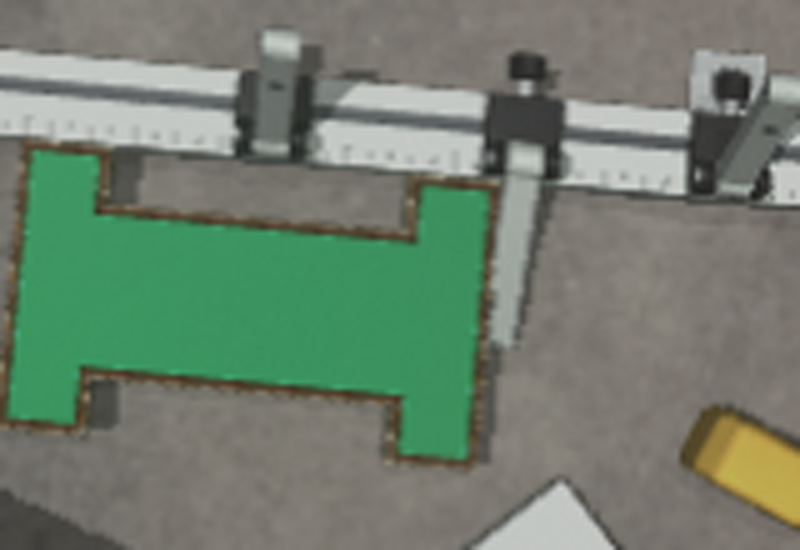

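View pics/s13.png

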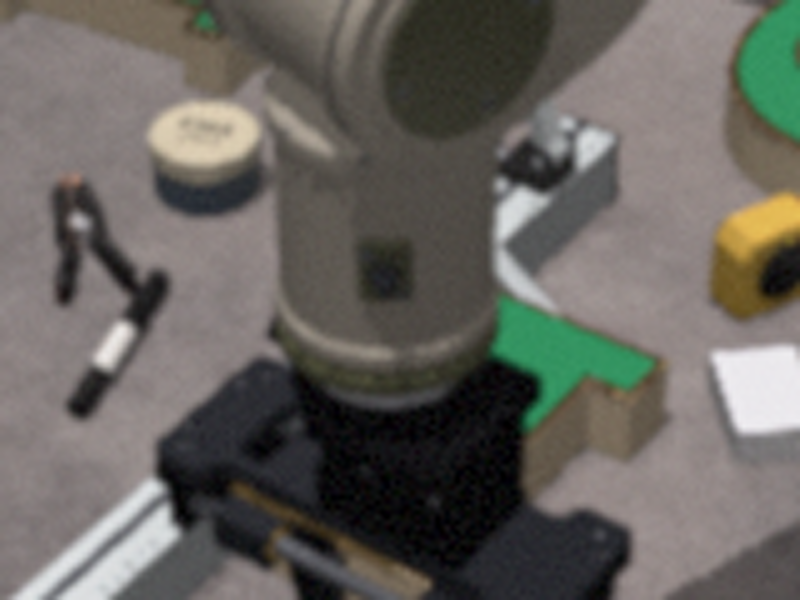

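```bash
python3 - <<'E'
from h import *
def letter(f):
    im=cv2.imread(f);h=cv2.cvtColor(im,cv2.COLOR_BGR2HSV)
    m=cv2.inRange(h,(45,90,40),(90,255,255));m[:, :150]=0;m[:,360:]=0;m[:215]=0;m[315:]=0
    cs,_=cv2.findContours(m,0,2);cc=max(cs,key=cv2.contourArea)
    w=back("top",cc.reshape(-1,2).astype(float),.048)
    return cv2.minAreaRect((w[:,:2]*1000).astype(np.float32))
print(letter("pics/top0.png"));print(letter("pics/top13.png"))
im=cv2.imread("pics/top13.png");g=cv2.cvtColor(im,cv2.COLOR_BGR2GRAY).astype(int)
for col in (155,160,215,235,242,262,300,312,360): print(col,g[208:250,col].tolist())
E
```

```text
((495.07861328125, 281.155517578125), (216.4578399658203, 125.47857666015625), 82.55744171142578)
((513.458740234375, 137.80599975585938), (215.71041870117188, 125.173828125), 86.04385375976562)
155 [177, 117, 101, 123, 189, 197, 197, 197, 197, 177, 195, 198, 114, 83, 105, 107, 109, 117, 117, 118, 116, 116, 116, 115, 114, 112, 113, 113, 111, 109, 109, 108, 108, 110, 110, 107, 108, 108, 111, 111, 115, 117]
160 [198, 141, 105, 101, 165, 195, 197, 197, 197, 197, 197, 197, 197, 87, 105, 107, 107, 113, 116, 115, 117, 117, 113, 112, 113, 115, 111, 110, 112, 111, 112, 112, 117, 115, 113, 109, 111, 112, 112, 113, 116, 120]
215 [96, 188, 199, 199, 199, 198, 137, 101, 100, 166, 195, 199, 198, 199, 198, 199, 198, 196, 94, 101, 106, 104, 113, 115, 115, 116, 117, 119, 123, 121, 113, 112, 114, 115, 114, 114, 116, 118, 116, 113, 113, 114]
235 [113, 116, 109, 189, 198, 199, 198, 198, 119, 100, 101, 189, 199, 198, 199, 198, 181, 178, 178, 166, 138, 80, 98, 118, 119, 119, 119, 120, 119, 119, 119, 119, 118, 118, 118, 118, 117, 117, 118, 118, 118, 117]
242 [120, 121, 122, 148, 193, 199, 199, 199, 177, 1
[... 305 characters left out ...]
 124, 129, 129, 126, 123, 123, 114, 76, 88, 115, 116, 117, 117, 117]
300 [132, 124, 122, 121, 122, 120, 100, 97, 95, 188, 198, 197, 198, 177, 113, 99, 107, 189, 198, 198, 198, 198, 198, 199, 198, 139, 82, 112, 119, 116, 118, 116, 115, 117, 118, 120, 124, 96, 87, 63, 112, 114]
312 [123, 125, 123, 121, 123, 121, 119, 122, 122, 112, 190, 199, 198, 198, 186, 114, 97, 109, 189, 198, 198, 198, 198, 182, 180, 196, 150, 136, 78, 92, 112, 114, 114, 113, 113, 114, 114, 113, 113, 114, 114, 114]
360 [122, 123, 125, 125, 126, 127, 126, 123, 121, 123, 124, 121, 120, 117, 190, 198, 198, 198, 198, 125, 90, 90, 168, 197, 199, 198, 198, 198, 197, 198, 194, 77, 115, 117, 119, 120, 131, 133, 130, 127, 127, 127]
```

```bash
python3 - <<'E'
from h import *
px=[[155,219.7],[160,220.4],[215,225.5],[262,229.6],[300,232.9],[360,238.5]]
F=back("top",px,.05);p=np.polyfit(F[:,1],F[:,0],1);print(p,np.arctan(p[0]),F[:,0]-np.polyval(p,F[:,1]))
th=-np.arctan(p[0]);X=np.array([np.cos(th),np.sin(th)]);Y=np.array([-np.sin(th),np.cos(th)])
c=np.array([.5135,.1378]);q=np.array([np.polyval(p,.1378),.1378])
print("dist centre to face",(q-c)@X,"letter angle rel",np.deg2rad(86.04-90)-th)
# saddle mid y: saddle side edges in crop t13: (488..564) at row~100 top z .08 ; offset 225,200 /5
S=back("top",np.array([[487,120],[563,125]])/5+[225,200],.08);print(S)
A=back("top",np.array([[492,338],[516,345]])/5+[225,200],.012);print(A)
o=S.mean(0)[:2];print("letter y in saddle from saddle:",(c-o)@Y,"from nose:",(c-A.mean(0)[:2])@Y)
E
```

```text
[0.06847187 0.57330387] 0.0683651643530255 [ 0.00030284 -0.00025051 -0.00031371  0.00010294  0.00038815 -0.00022971]
dist centre to face 0.06907755344641982 letter angle rel -0.0007498740259498371
[[ 0.59924882  0.0300388   0.08      ]
 [ 0.59769283 -0.00479127  0.08      ]]
[[0.4980639  0.01898396 0.012     ]
 [0.4949027  0.00731222 0.012     ]]
letter y in saddle from saddle: 0.11907930546346594 from nose: 0.12552316772142416
```

```bash
python3 - <<'E'
from h import *
a=cv2.imread("pics/top0.png");b=cv2.imread("pics/top13.png")
for n,(x0,y0,x1,y1) in dict(block=(305,285,360,335),tape=(355,275,408,315),tin=(325,125,365,168),marker=(245,150,308,180),stopR=(355,200,400,245),stopL=(268,198,295,235)).items():
    print(n,cv2.absdiff(a[y0:y1,x0:x1],b[y0:y1,x0:x1]).mean().round(2))
s=read_state();print(s["t"],s["force"],s["qd"].round(3))
hand_in()
E
```

```text
block 8.91
tape 6.64
tin 7.4
marker 6.16
stopR 7.08
stopL 6.47
16.45 [ 0.09458023  0.34315474 -1.17329606] [ 0.019  0.024  0.035 -0.031  0.011 -0.002  0.007]
the job is handed in; nothing more can be done
```

The middle stop is down, and the letter I lies against the fence with its foot end resting on the stop. I handed the job in at about 16.5 s with the gripper clear; no verdict was reported.

- **Tipping the stop:** I pushed the middle flip arm over with closed fingertips, reading about 1 N between pushes. It fell fully down: its nose end lies at about x = 0.495 m, where the down position should be.
- **Squaring the letter:** I pushed the stem with the open fingers until it stopped at the fence, at about 13 N. I then pushed the head end along the fence until it stalled against the stop, also at about 13 N. The letter was never gripped or lifted.

| Last check (top camera) | Measured | Limit |
|---|---|---|
| Far side of the letter to the fence | about 2 mm | 6 mm |
| Angle to the fence | about 0.001 rad | 0.05 rad |
| Letter position along the fence from the middle stop | 120 to 126 mm | 116 to 126 mm |

- **Position disagreement:** The two values in the last row come from different references. The saddle edges give about 120 mm and the arm's nose about 126 mm, which is right at the limit. The stall and the picture both show the foot touching the stop, which corresponds to 121 mm.
- **Other stops and tools:** The outer stops look parked as before. The tools show no visible shift, but the image comparison gave the same low difference everywhere, probably from lighting and noise, so it does not prove zero movement.
- **Not checked:** I did not take a final wrist view, and the last side view was partly blocked by the arm.

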